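Close the photometer's sample drawer and draw its dark slide

ROBOT

A 6-joint arm with a two-finger parallel gripper is mounted at the origin on a cart in front of the work surface, level with it; the furniture and walls round the work are solid. World frame = base frame: x ahead of the robot, y to its left, z up, the work surface at z = 0. Lengths are in m, angles in degrees, forces in N, time in s.
With the tool pointing down it reaches from about 0.4 to 0.825 m from the base axis. Payload 7 kg.
Tool frame: the origin (TCP) lies midway between the tips of the shut fingers; the grasp point (between the pads) lies 19 mm behind it (grip_depth is the distance from the TCP to the grasp point, in m); z points along the fingers, y is the direction in which the jaws open and shut (so a half turn about z gives the same grasp; the last joint's range is limited). The gripper opens to 88 mm and grips with 3 to 60 N. Pads are 19 mm wide; open, the fingers measure 130 mm over their backs; the gripper's body (78 mm by 193 mm) begins 47 mm behind the grasp point.
Start: joints at [16.507, 20.546, 0.682, 0, -70.136, -16.507], TCP at [0.675, -0, 0.227] pointing down, gripper open.
Joint ranges: [-176.03, 176.03], [-82.01, 121.73], [-58.28, 71.71], [-173.87, 95.51], [-174.79, -0.11], [-173.66, 173.66]. Speed limits (degrees/s): [136.94, 136.94, 172.46, 180, 180, 180].

INTERFACE

Orientations are given as [roll, pitch, yaw] about the fixed x, y, z axes, in that order (R = Rz(yaw) Ry(pitch) Rx(roll)).
In Python, from plant import * gives the robot as it stands.
- The arm moves only by the shell command python3 -m inch 'ROWS'. ROWS is JSON, a list of rows, each an object of numbers: "ax", "ay", "az": the turn, a rotation vector about the tool's x, y, z in degrees; "dx", "dy", "dz": the shift along the tool's x, y, z in mm; "fingers": the finger opening in mm, from 0 to 87.6. In form: [{"ax": .., "ay": .., "az": .., "dx": .., "dy": .., "dz": .., "fingers": ..}, ...]. A call has 1 to 8 rows; each row is the pose to reach, as a shift and turn from the pose commanded when the call began, along the tool's axes at that moment; what a row does not reach only later rows make up. A row lasts 1/8 s, in which the tool goes at most 62.5 mm and 10.7 degrees, less where a joint would pass 70% of its speed; a pose out of reach is approached as far as the arm can. A call with a gripper value outside its range is refused whole. The fingers move at their own pace and stop on an object; the grip force is fixed at half the most. Time passes only in rows, so rows that repeat a pose let the fingers close. It gives the time, the measured TCP pose, the force and the opening at its end, in the units of the state.
- get_obs(): the state, without advancing time (a new reading comes with each control period).
- snapshot(name): name is "scene" or "side" or "wrist"; returns a dict with "image" (384x512x3 uint8, red, green, blue), "fx", "fy", "cx", "cy" (pixels), "rvec" (rotation vector, rad) and "tvec" (3), from world to camera coordinates, as OpenCV has them. Camera axes: x right, y down, z forward; pixel columns grow to the right and rows downward; lengths in m; the calibration is good to about 2 mm. A picture is of the moment at which its call begins. There is no depth.
- close_job(): hands the job in, once; it reports no verdict.
Trained networks look in the newest picture that a camera, given by its name, has taken for a name from the list of things; names that differ only in an ending like _2 or _b are one class to them, and where a whole thing is asked for, a point or a joint stands for the part that bears it (a point fixed in the world has none). Each returns a list of dicts, best first, with "score" (0 to 1); they miss things now and then, are a little off and sometimes report something else, mostly with a low value. They report only what shows in the picture. A call takes as long as a camera call.
- search_frame(target, camera): "bbox" ([centre column, centre row, width, height] in pixels, round what is visible of it).
- trace(target, camera): "mask" (384x512 bool, what is visible of it) and "bbox" ([centre column, centre row, width, height] in pixels, round what is visible of it).
- landmark_of(target, camera): "position" ([column, row] in pixels: a listed point, or the origin of a listed thing).
The state is a dict: "clock": time; "joint_pos": joint angles; "qvel": joint speeds; "tau": joint torques, N m; "tool_pos": TCP position; "orientation": TCP orientation; "force": force on the tool from outside, world axes, zero at the start; "moment": the same for the moment, N m; "opening": finger opening in m.
Only numpy, scipy, OpenCV 4.12 (cv2) and the standard library are available. Lean on these libraries where they do the work, as an engineer would, in place of code of your own. Each camera call takes 0.05 s, during which the arm holds its last target.

TASK

The cells are loaded in the photometer, so push its sample drawer fully shut; only then swing the black cover flap on top right back and draw the red-headed dark slide straight up out of its slot (the detector must never see room light through an open drawer). Show the slide to the operator behind you: finish while still holding it up in the gripper, quite still, upright, its broad face parallel to the table's front edge and the lower end of its blade about 10 cm above the deck it came out of. Leave the flap folded back and the drawer shut, and leave the other things on the table alone.

Things in the scene. Friction and masses are not known exactly. Their poses are not given: they have to be found in the camera images.
- photometer: light-tight photometer box, white with grey side cheeks, 150 (x) x 136 (y) x 124 mm, too heavy to move. Origin: centre of its underside on the table; its x points from its front (drawer side, faces the robot) to its back, z up. Flat deck at 90 mm height from the front to 50 mm behind centre; behind that a raised block, 25 mm deep (cheeks: 30 mm), 124 mm high, which carries the flap's hinge
- drawer (a joint): sample drawer in the photometer's front, how far it stands out in m: 0 is shut, 0.055 fully out; it starts partly out, slides along the box's x and drags with about 2 N. Its front is 100 wide, 52 high, centred 54 mm above the table
- drawer_pull (a point): middle of the steel bar handle on the drawer's front: bar 9 mm thick, 56 mm wide along the box's y, 60 mm above the table, standing 20 mm off the drawer front. Pushing on it shuts the drawer
- flap (a joint): black cover flap over the deck, rad: 0 is closed, it lifts up and back to its stop at 2.7. Damped hinge along the box's y; it balances near 1.55: let go below about 1.45 it falls shut, beyond about 1.65 it falls on back to the stop. A hood 74 (x) x 72 (y) x 32 mm, open below, that hides the dark slide's head; 0.09 kg, about 0.6 N at its knob lifts it
- flap_hinge (a point): middle of the flap's hinge line, 124 mm above the table
- flap_knob (a point): centre of the steel cross knob at the end of the flap's lifting lever: cylinder of 14 mm diameter, 24 mm long along the box's y. With the flap closed it is 98 mm in front of (box -x) and 14 mm above the hinge line, 24 mm ahead of the hood's front wall and 48 mm above the deck, free all round but for the 8 mm lever that joins its middle from behind
- slot_mouth (a point): centre of the slot in the deck, on the deck's surface (90 mm above the table), 48 mm in front of the hinge line. Slot 8 (x) x 53 (y) mm
- slide_center (a point): dark slide, centre of the whole, half-way up: 81 mm high, 0.08 kg. Black steel blade 5 mm thick (its x), 50 mm wide (its y), hanging 59 mm below the head; it stands loose in the slot, broad face to the box's front, the head's underside resting on the deck. z up
- slide_grip (a point): centre of the dark slide's ribbed red head: 12 mm thick (x), 44 mm wide (y), 22 mm high; 11 mm above the deck while the slide is in. Hidden under the flap until that is open
- slide_tip (a point): middle of the lower end of the dark slide's blade, 70 mm below the head's centre
- table_mid (a point): fixed point on the table top, 0.5 m straight ahead of the robot; its y runs parallel to the table's front edge (to the left), its x away from the robot
- stopwatch: white hand stopwatch, 76x53x14 mm, lying on the table; bystander
- spirit_level: small white spirit level, 14x80x14 mm; bystander
- slot_weight_0: slotted brass weight, 32 mm across, 14 mm high; bystander
- screwdriver_slot: screwdriver with blue handle, 178 mm long, 24 mm thick; bystander
- eraser: blue and white eraser, 18x40x12 mm; bystander

How it is judged:
By the outcome, as a careful person would: the job done as asked, in the order asked, and still so for the second after the job is handed in, while the arm keeps its last pose, push and grip.
It also fails if it takes over 54 s, if anything falls off the work surface, if the arm or the gripper's body presses on something with over 40 N, if the wrist force passes 120 N, or if a joint passes its speed limit or range.

## Working session

There is one attempt and no reset: what is moved stays moved. The work goes in short steps, Python scripts to look and compute and a shell command to move; the robot and the scene stay as the last step left them, time stands still between calls to the robot, and variables do not carry over. Pictures are saved under pics/ and viewed, and the job is handed in when it is done.

```bash
ls; mkdir -p pics
cat > h.py <<'E'
from plant import *
import numpy as np, cv2
def snap(n,f):
    s=snapshot(n); cv2.imwrite('pics/'+f,cv2.cvtColor(s['image'],cv2.COLOR_RGB2BGR)); return s
def cam(s):
    R,_=cv2.Rodrigues(np.array(s['rvec'],float)); t=np.array(s['tvec'],float).reshape(3)
    K=np.array([[s['fx'],0,s['cx']],[0,s['fy'],s['cy']],[0,0,1.]]); return K,R,t
def onz(s,p,z):
    K,R,t=cam(s); d=R.T@np.linalg.solve(K,[p[0],p[1],1.]); c=-R.T@t
    return c+d*(z-c[2])/d[2]
def proj(s,P):
    K,R,t=cam(s); q=K@(R@np.array(P,float)+t); return q[:2]/q[2]
def tri(ss,ps):
    A=[];b=[]
    for s,p in zip(ss,ps):
        K,R,t=cam(s); d=R.T@np.linalg.solve(K,[p[0],p[1],1.]); d/=np.linalg.norm(d); c=-R.T@t
        M=np.eye(3)-np.outer(d,d); A.append(M); b.append(M@c)
    A=np.vstack(A);b=np.hstack(b); x=np.linalg.lstsq(A,b,rcond=None)[0]
    return x, np.linalg.norm(A@x-b)
E
cat > a.py <<'E'
from h import *
S={n:snap(n,f'a_{n}.png') for n in('scene','side','wrist')}
for t in ['photometer','drawer_pull','flap_hinge','flap_knob','slot_mouth','slide_grip']:
    P={}
    for n in S:
        r=landmark_of(t,n)
        if r: P[n]=r[0]['position']; print(t,n,np.round(r[0]['position'],1),round(r[0]['score'],2))
    k=[n for n in P]
    if len(k)>1: print('   tri',np.round(tri([S[n] for n in k],[P[n] for n in k]),4) if 0 else [np.round(v,4) for v in tri([S[n] for n in k],[P[n] for n in k])])
    if len(k)>1 and 'scene' in k and 'side' in k: print('   ss',[np.round(v,4) for v in tri([S[n] for n in ('scene','side')],[P[n] for n in('scene','side')])])
for n in S:
    K,R,t=cam(S[n]); print(n,'pos',np.round(-R.T@t,3),'fwd',np.round(R[2],2))
print(get_obs())
E
python3 a.py
```

```text
pics
photometer scene [263.8 219.8] 0.93
photometer side [249.6 209.9] 0.77
photometer wrist [332.5  33.4] 0.85
   tri [array([ 0.597 , -0.1435,  0.0034]), np.float64(0.0124)]
   ss [array([ 0.5998, -0.142 ,  0.0018]), np.float64(0.0112)]
drawer_pull scene [228.2 225.9] 0.87
drawer_pull side [293.6 207. ] 0.81
drawer_pull wrist [486.5  61.1] 0.9
   tri [array([ 0.4631, -0.1094,  0.0622]), np.float64(0.0064)]
   ss [array([ 0.4663, -0.1081,  0.0596]), np.float64(0.002)]
flap_hinge scene [280.  170.7] 0.78
flap_hinge side [240.1 171.7] 0.61
   tri [array([ 0.6393, -0.1644,  0.1283]), np.float64(0.0003)]
   ss [array([ 0.6393, -0.1644,  0.1283]), np.float64(0.0003)]
flap_knob scene [254.4 184.7] 0.91
flap_knob side [269.6 178.2] 0.76
flap_knob wrist [443.5  14.7] 0.85
   tri [array([ 0.5448, -0.1359,  0.1336]), np.float64(0.0035)]
   ss [array([ 0.5458, -0.1375,  0.1328]), np.float64(0.0015)]
slot_mouth scene [266.5 189.8] 0.98
slot_mouth side [251.3 189.8] 0.96
   tri [array([ 0.6018, -0.1424,  0.0848]), np.float64(0.0039)]
   ss [array([ 0.6018, -0.1424,  0.0848]), np.float64(0.0039)]
scene pos [-0.158 -0.489  0.632] fwd [ 0.75  0.37 -0.54]
side pos [0.401 0.897 0.731] fwd [ 0.15 -0.83 -0.53]
wrist pos [ 0.675 -0.077  0.384] fwd [-0.    0.29 -0.96]
{'clock': 1.05, 'joint_pos': array([ 1.65087022e+01,  2.05450006e+01,  6.82415857e-01,  2.87730476e-04,
       -7.01349743e+01, -1.65067584e+01]), 'qvel': array([-0.00502726,  0.04534889, -0.01115197,  0.04062653,  0.02643182,
       -0.00708465]), 'tau': array([-8.98283051e-04, -5.82399666e+01,  2.93305904e+01,  7.00248018e+00,
        1.23909753e-02,  1.63762780e-05]), 'tool_pos': array([6.74988500e-01, 3.75580794e-06, 2.26580985e-01]), 'orientation': array([-1.79997583e+02,  4.34093925e-04, -8.99979584e+01]), 'force': array([0.33371183, 0.35852625, 0.96954682]), 'moment': array([-0.04209322, -0.01826568,  0.00714989]), 'opening': 0.08786457590157533}
```

View pics.

```bash
python3 -c "
import cv2
for n in('scene','side','wrist'):
    i=cv2.imread(f'pics/a_{n}.png')
    if n!='wrist': i=cv2.resize(i[110:290,150:390],None,fx=3.3,fy=3.3,interpolation=2)
    cv2.imwrite(f'pics/b_{n}.png',i)
"
```

```text
(no output)
```

View pics/a_scene.png

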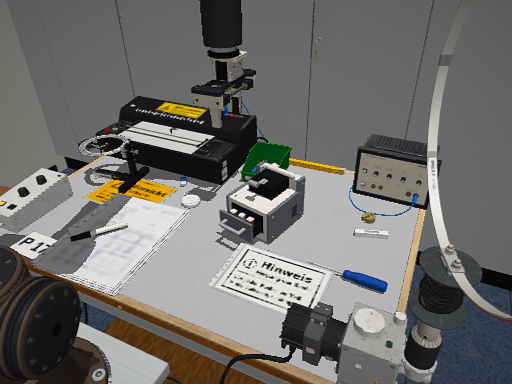

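View pics/b_scene.png

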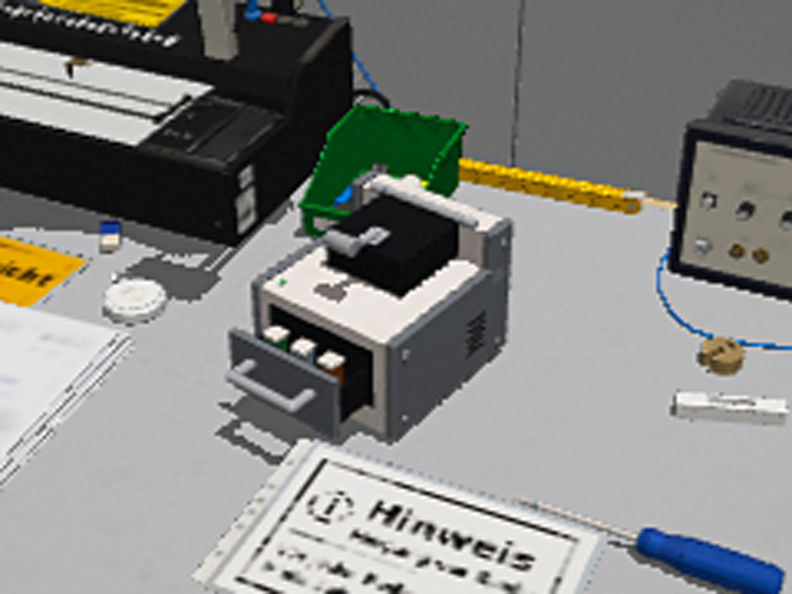

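View pics/b_side.png

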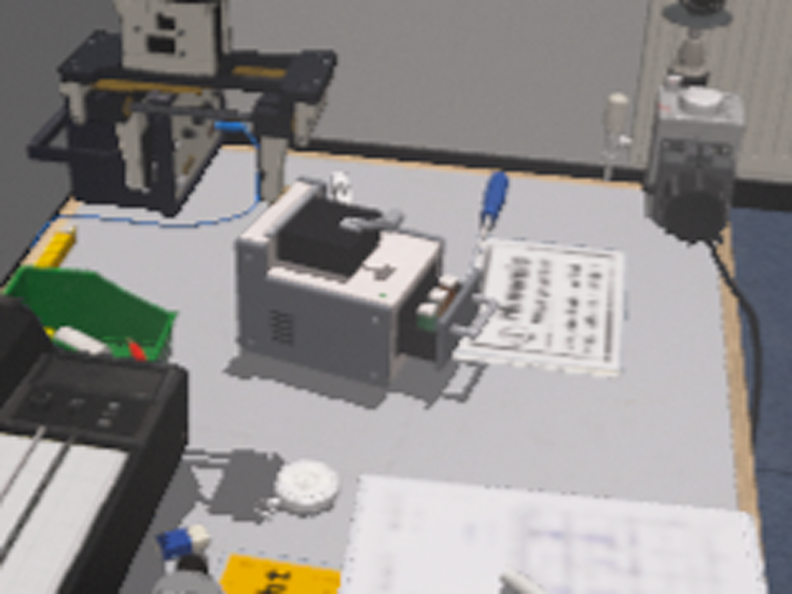

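View pics/b_wrist.png

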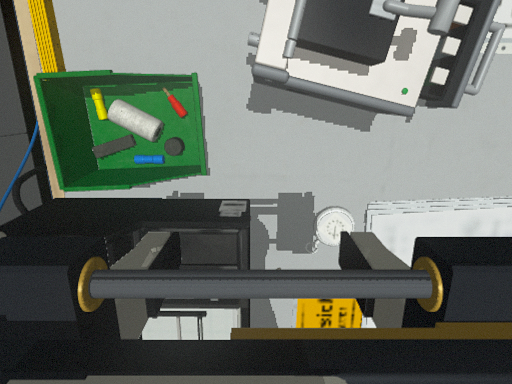

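```bash
cat > fit.py <<'E'
from h import *
from scipy.optimize import least_squares
import sys,pickle
def fit(S,obs,x0=(0.6,-0.142,-0.3,0.04,0.045)):
    def loc(t,p):
        x,y,a,px,hx=p
        L={'photometer':(0,0,0),'drawer_pull':(px,0,.06),'flap_hinge':(hx,0,.124),'flap_knob':(hx-.098,0,.138),'slot_mouth':(hx-.048,0,.09)}[t]
        c,s=np.cos(a),np.sin(a); return [x+c*L[0]-s*L[1],y+s*L[0]+c*L[1],L[2]]
    def res(p):
        r=[]
        for (t,n,u) in obs: r+=list(proj(S[n],loc(t,p))-u)
        return np.array(r)
    o=least_squares(res,x0,loss='soft_l1',f_scale=2.)
    return o.x,res(o.x)
def box(S,n,p,f,roi=None,k=2):
    x,y,a=p[:3]; img=cv2.cvtColor(S[n]['image'],cv2.COLOR_RGB2BGR).copy()
    img=cv2.resize(img,None,fx=k,fy=k,interpolation=cv2.INTER_CUBIC)
    def W(q): c,s=np.cos(a),np.sin(a); v=proj(S[n],[x+c*q[0]-s*q[1],y+s*q[0]+c*q[1],q[2]]); return tuple(int(round(k*(z+.5))) for z in v)
    for sy in(-.068,.068):
        P=[(-.075,sy,0),(-.075,sy,.09),(.045,sy,.09),(.045,sy,.124),(.075,sy,.124),(.075,sy,0)]
        for q,r in zip(P,P[1:]+P[:1]): cv2.line(img,W(q),W(r),(0,0,255),1)
    for q in [(-.075,0),(-.075,.09),(.075,.124),(.045,.124)]: cv2.line(img,W((q[0],-.068,q[1])),W((q[0],.068,q[1])),(0,255,0),1)
    if roi: img=img[roi[1]*k:roi[3]*k,roi[0]*k:roi[2]*k]
    cv2.imwrite('pics/'+f,img)
E
cat > b.py <<'E'
from fit import *
S={n:snap(n,f'c_{n}.png') for n in('scene','side','wrist')}
obs=[]
for t in ['photometer','drawer_pull','flap_hinge','flap_knob','slot_mouth']:
    for n in S:
        r=landmark_of(t,n)
        if r and r[0]['score']>.5: obs.append((t,n,r[0]['position']))
p,r=fit(S,obs,(0.6,-.142,-.3,-.13,.045)); print(np.round(p,4),np.degrees(p[2]))
for o,e in zip(obs,r.reshape(-1,2)): print(o[0],o[1],np.round(e,1))
for n,roi in(('scene',(200,140,330,260)),('side',(190,130,330,260)),('wrist',(220,0,512,200))): box(S,n,p,f'd_{n}.png',roi,5 if n!='wrist' else 2)
E
python3 b.py
```

```text
[ 0.5933 -0.1449 -0.2334 -0.1409  0.0468] -13.37115953495029
photometer scene [-0.4 -0. ]
photometer side [1.5 2. ]
photometer wrist [-0.8  0.3]
drawer_pull scene [-2.6 -0.7]
drawer_pull side [ 2.2 -1.8]
drawer_pull wrist [-0.3 -2. ]
flap_hinge scene [-3.   1.6]
flap_hinge side [0.9 0.9]
flap_hinge wrist [-23.7 -49.5]
flap_knob scene [-2.9 -2.4]
flap_knob side [-0.7 -2.3]
flap_knob wrist [-0.2  0.5]
slot_mouth scene [0.3 1. ]
slot_mouth side [4.3 0.1]
slot_mouth wrist [2.1 2.5]
```

```bash
sed -i "s/>.5: obs/>.5 and (t,n)!=('flap_hinge','wrist'): obs/" b.py; python3 b.py
```

```text
[ 0.5944 -0.1455 -0.2359 -0.1426  0.0484] -13.514750234570965
photometer scene [-0.5 -2.2]
photometer side [-0.9  2.4]
photometer wrist [-0.  2.]
drawer_pull scene [-1.  -0.9]
drawer_pull side [ 3.5 -1.2]
drawer_pull wrist [-0.8  0.5]
flap_hinge scene [-1.2  1.9]
flap_hinge side [-1.2 -0.8]
flap_knob scene [ 53.9 -43.9]
flap_knob side [ 3.  -1.3]
flap_knob wrist [-0.9 -1.9]
slot_mouth scene [0.2 4.5]
slot_mouth side [ 3.4 -4.4]
slot_mouth wrist [1.3 0.4]
```

View pics/d_scene.png

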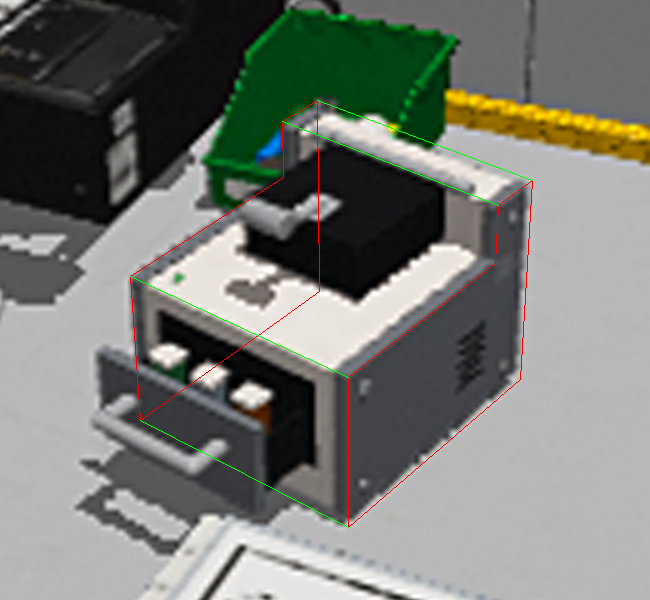

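View pics/d_wrist.png

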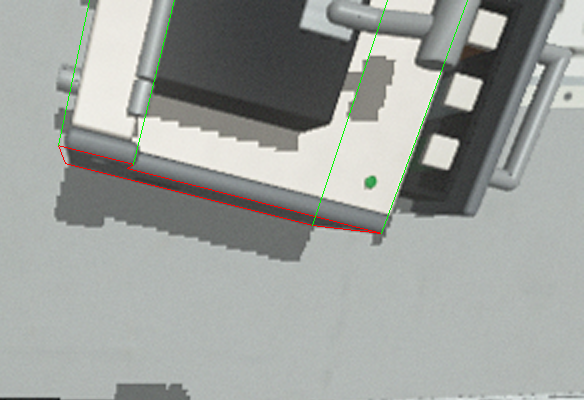

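```bash
cat >> h.py <<'E'
from scipy.spatial.transform import Rotation as Ro
BX,BY,BA=0.5944,-0.1455,-13.5
def b2w(l):
    a=np.radians(BA);c,s=np.cos(a),np.sin(a); return np.array([BX+c*l[0]-s*l[1],BY+s*l[0]+c*l[1],l[2]])
def w2b(w):
    a=np.radians(BA);c,s=np.cos(a),np.sin(a);u,v=w[0]-BX,w[1]-BY; return np.array([c*u+s*v,-s*u+c*v,w[2]])
def Rt(yaw,tilt=0):
    # tool down, tool y at 'yaw' about z from world +y, tool x toward robot; tilt>0: body leans toward robot
    return Ro.from_euler('z',yaw,degrees=True)*Ro.from_euler('y',-tilt,degrees=True)*Ro.from_matrix(np.array([[-1,0,0],[0,1,0],[0,0,-1.]]))
def delta(P,R):
    o=get_obs(); R0=Ro.from_euler('xyz',o['orientation'],degrees=True)
    d=R0.inv().apply(np.array(P)-o['tool_pos'])*1000; r=(R0.inv()*R).as_rotvec(degrees=True)
    print('d',np.round(d,1),'rot',np.round(r,1),'now',np.round(o['tool_pos'],4),np.round(o['orientation'],1),'loc',np.round(w2b(o['tool_pos']),4))
    print('j',np.round(o['joint_pos'],1),'F',np.round(o['force'],1),'open',round(o['opening'],4),'t',o['clock'])
E
python3 - <<'E'
from h import *
s=snapshot('scene')
for p in [(280,345),(335,380),(300,300),(372,350),(385,290)]: print(p,onz(s,p,0),onz(s,p,.08))
delta(b2w([-.175,0,.2266]),Rt(BA))
E
```

```text
(280, 345) [ 0.26200035 -0.32471692  0.        ] [ 0.2087975  -0.34551331  0.08      ]
(335, 380) [ 0.23895611 -0.43430605  0.        ] [ 0.1886713  -0.44122541  0.08      ]
(300, 300) [ 0.37633811 -0.32120019  0.        ] [ 0.30865691 -0.3424419   0.08      ]
(372, 350) [ 0.32213282 -0.47845424  0.        ] [ 0.26131552 -0.4797832   0.08      ]
(385, 290) [ 0.47612757 -0.47329554  0.        ] [ 0.39581024 -0.47527774  0.08      ]
d [104.6 250.7  -0. ] rot [  0.    0.  103.5] now [ 0.675  -0.      0.2266] [-180.    0.  -90.] loc [0.0444 0.1603 0.2266]
j [ 16.5  20.5   0.7  -0.  -70.1 -16.5] F [-0.4  0.2 -0. ] open 0.0873 t 2.9
```

```bash
python3 -m inch '[{"az":10,"dx":13,"dy":31,"fingers":0},{"az":20,"dx":26,"dy":62,"fingers":0},{"az":30,"dx":39,"dy":93,"fingers":0},{"az":40,"dx":52,"dy":125,"fingers":0},{"az":50,"dx":65,"dy":156,"fingers":0},{"az":60,"dx":78,"dy":188,"fingers":0},{"az":70,"dx":91,"dy":219,"fingers":0},{"az":80,"dx":104.6,"dy":250.7,"fingers":0}]'; python3 -c "
from h import *
delta(b2w([-.175,0,.2266]),Rt(BA))"
```

```text
d [104.6 250.7  -0. ] rot [  0.    0.  103.5] now [ 0.675  -0.      0.2266] [-180.    0.  -90.] loc [0.0444 0.1603 0.2266]
j [ 16.5  20.5   0.7  -0.  -70.1 -16.5] F [-0.4  0.2 -0. ] open 0.0873 t 2.9$[0]: bad value
```

```bash
python3 -m inch '[{"ax":0,"ay":0,"az":10,"dx":13,"dy":31,"dz":0,"fingers":0},{"ax":0,"ay":0,"az":20,"dx":26,"dy":62,"dz":0,"fingers":0},{"ax":0,"ay":0,"az":30,"dx":39,"dy":93,"dz":0,"fingers":0},{"ax":0,"ay":0,"az":40,"dx":52,"dy":125,"dz":0,"fingers":0},{"ax":0,"ay":0,"az":50,"dx":65,"dy":156,"dz":0,"fingers":0},{"ax":0,"ay":0,"az":60,"dx":78,"dy":188,"dz":0,"fingers":0},{"ax":0,"ay":0,"az":70,"dx":91,"dy":219,"dz":0,"fingers":0},{"ax":0,"ay":0,"az":80,"dx":104.6,"dy":250.7,"dz":0,"fingers":0}]'; python3 -c "
from h import *
delta(b2w([-.175,0,.2266]),Rt(BA))"
```

```text
clock: 3.9
tool_pos: [0.4233, -0.105, 0.2267]
orientation: [-180.0, 0.0, -170.3]
force: [0.6, 0.3, 0.1]
opening: 0.0131
d [-1.   0.2  0.1] rot [ 0.   0.  23.2] now [ 0.4233 -0.105   0.2267] [-180.     0.  -170.3] loc [-0.1758 -0.0006  0.2267]
j [ 12.2  -2.8 -27.6   0.  -65.1 -92.5] F [0.6 0.3 0.1] open 0.0131 t 3.9
```

```bash
python3 -m inch '[{"ax":0,"ay":0,"az":10,"dx":0,"dy":0,"dz":45,"fingers":0},{"ax":0,"ay":0,"az":20,"dx":0,"dy":0,"dz":90,"fingers":0},{"ax":0,"ay":0,"az":23.2,"dx":0,"dy":0,"dz":135,"fingers":0},{"ax":0,"ay":0,"az":23.2,"dx":0,"dy":0,"dz":180,"fingers":0},{"ax":0,"ay":0,"az":23.2,"dx":0,"dy":0,"dz":180,"fingers":0}]'; python3 -c "
from fit import *
delta(b2w([-.175,0,.0466]),Rt(BA))
S={n:snap(n,f'e_{n}.png') for n in('scene','side')}
p=(BX,BY,np.radians(BA))
box(S,'side',p,'e2_side.png',(190,130,330,260),5)
box(S,'scene',p,'e2_scene.png',(180,120,330,260),5)
r=landmark_of('drawer_pull','side');print(r[:1])
if r:print(w2b(onz(S['side'],r[0]['position'],.06)))
"
```

```text
clock: 4.53
tool_pos: [0.4219, -0.1051, 0.0445]
orientation: [-179.9, -0.3, 166.8]
force: [-0.5, 0.1, -0.1]
opening: 0.0004
d [-2.2  0.9 -2.1] rot [-0.1 -0.3  0.3] now [ 0.4219 -0.1051  0.0445] [-179.9   -0.3  166.8] loc [-0.1772 -0.0009  0.0445]
j [  12.2   10.6  -41.9   -0.   -37.9 -115.4] F [-0.5  0.1 -0.1] open 0.0004 t 4.525
[{'position': [297.1, 206.1], 'score': 0.51}]
[-0.13976626 -0.00317635  0.06      ]
```

View pics/e2_side.png

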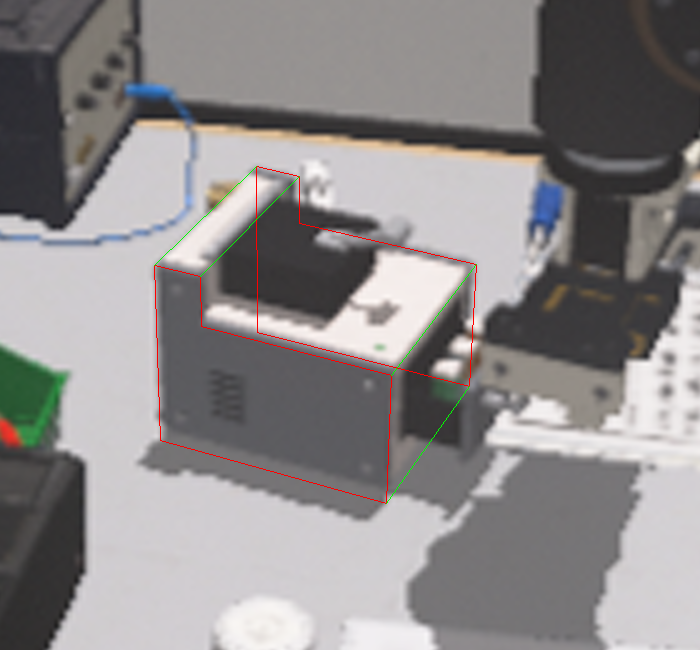

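View pics/e2_scene.png

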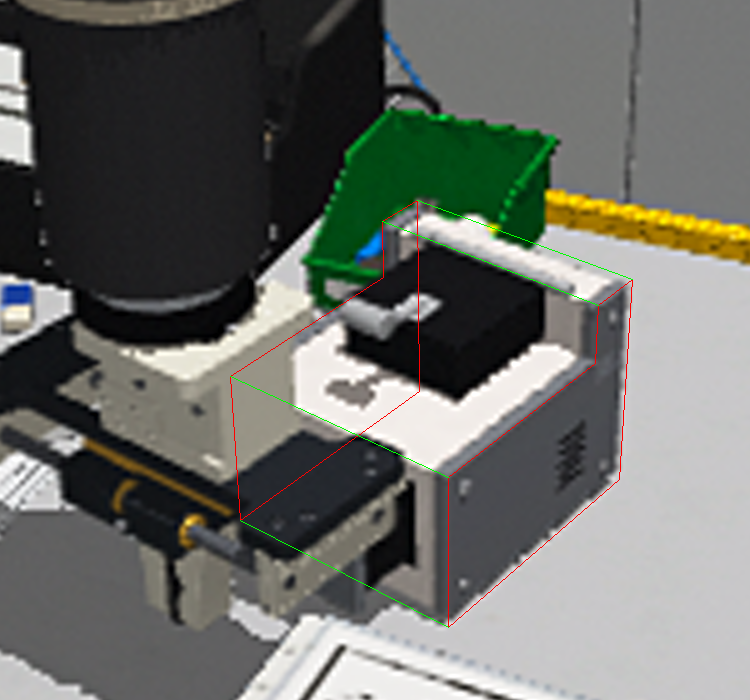

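```bash
python3 -m inch '[{"ax":0,"ay":0,"az":0,"dx":-8,"dy":0,"dz":0,"fingers":0},{"ax":0,"ay":0,"az":0,"dx":-14,"dy":0,"dz":0,"fingers":0},{"ax":0,"ay":0,"az":0,"dx":-20,"dy":0,"dz":0,"fingers":0},{"ax":0,"ay":0,"az":0,"dx":-26,"dy":0,"dz":0,"fingers":0},{"ax":0,"ay":0,"az":0,"dx":-32,"dy":0,"dz":0,"fingers":0},{"ax":0,"ay":0,"az":0,"dx":-38,"dy":0,"dz":0,"fingers":0},{"ax":0,"ay":0,"az":0,"dx":-44,"dy":0,"dz":0,"fingers":0},{"ax":0,"ay":0,"az":0,"dx":-50,"dy":0,"dz":0,"fingers":0}]'; python3 -c "
from h import *
delta(b2w([-.11,0,.0466]),Rt(BA))
"; python3 -m inch '[{"ax":0,"ay":0,"az":0,"dx":-3,"dy":0,"dz":0,"fingers":0},{"ax":0,"ay":0,"az":0,"dx":-5,"dy":0,"dz":0,"fingers":0}]'
```

```text
clock: 5.68
tool_pos: [0.4731, -0.1162, 0.0465]
orientation: [-180.0, -0.0, 166.8]
force: [-2.8, -1.1, 1.4]
opening: 0.0002
d [-14.7  -0.2  -0.1] rot [-0.  -0.   0.3] now [ 0.4731 -0.1162  0.0465] [-180.    -0.   166.8] loc [-0.1247  0.0002  0.0465]
j [   9.4   14.6  -35.7    0.   -39.8 -112.6] F [-2.8 -1.1  1.4] open 0.0002 t 5.675
clock: 5.92
tool_pos: [0.4778, -0.1173, 0.0464]
orientation: [-180.0, -0.0, 166.8]
force: [-2.1, 0.2, 0.9]
opening: 0.0003
```

Pushing the drawer with about 2–3 N. I'll continue in small steps until it reaches the stop.

```bash
python3 -m inch '[{"ax":0,"ay":0,"az":0,"dx":-3,"dy":0,"dz":0,"fingers":0},{"ax":0,"ay":0,"az":0,"dx":-6,"dy":0,"dz":0,"fingers":0}]'; python3 -m inch '[{"ax":0,"ay":0,"az":0,"dx":-3,"dy":0,"dz":0,"fingers":0},{"ax":0,"ay":0,"az":0,"dx":-3,"dy":0,"dz":0,"fingers":0}]'; python3 -c "
from fit import *
delta(b2w([-.11,0,.0466]),Rt(BA))
S={n:snap(n,f'f_{n}.png') for n in('side','wrist')}
p=(BX,BY,np.radians(BA))
box(S,'side',p,'f2_side.png',(190,130,330,260),5)
"
```

```text
clock: 6.18
tool_pos: [0.4796, -0.1182, 0.0459]
orientation: [-179.9, -0.4, 166.7]
force: [-19.1, 12.4, 16.7]
opening: 0.0008
clock: 6.42
tool_pos: [0.4795, -0.1186, 0.0454]
orientation: [-179.9, -0.7, 166.7]
force: [-22.4, 13.1, 17.4]
opening: 0.0003
d [-8.   0.7 -1.3] rot [-0.1 -0.7  0.2] now [ 0.4795 -0.1186  0.0454] [-179.9   -0.7  166.7] loc [-0.118  -0.0007  0.0454]
j [   8.8   15.6  -34.2   -0.3  -40.8 -111.9] F [-22.4  13.1  17.4] open 0.0003 t 6.425
```

View pics/f2_side.png

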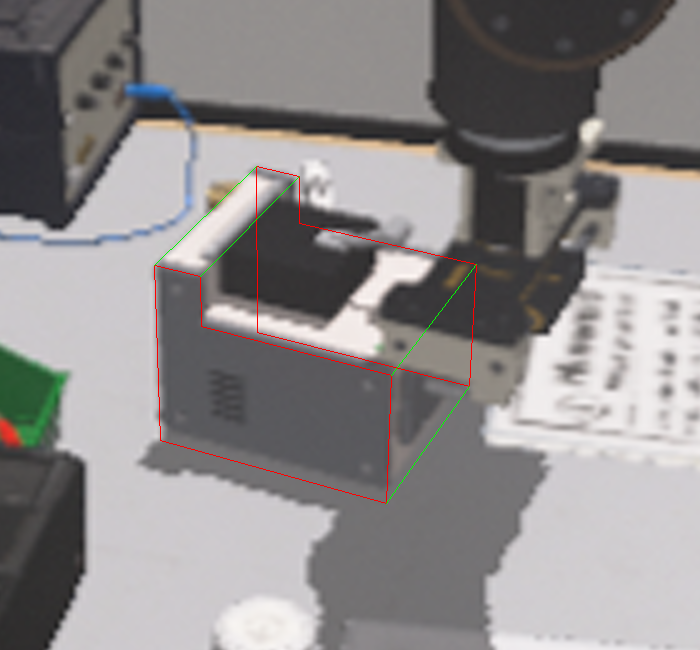

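View pics/f_wrist.png

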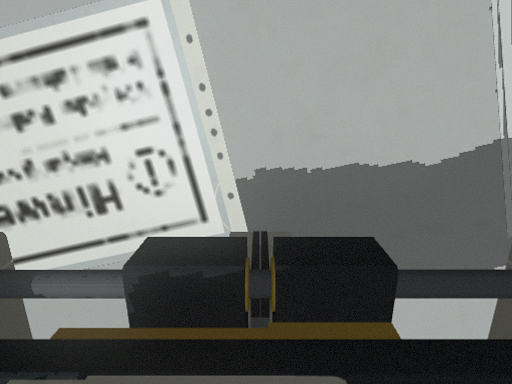

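```bash
python3 -m inch '[{"ax":0,"ay":0,"az":0,"dx":15,"dy":0,"dz":0,"fingers":0},{"ax":0,"ay":0,"az":0,"dx":40,"dy":0,"dz":-20,"fingers":0},{"ax":0,"ay":0,"az":0,"dx":40,"dy":0,"dz":-75,"fingers":0},{"ax":0,"ay":0,"az":0,"dx":40,"dy":0,"dz":-135,"fingers":45},{"ax":0,"ay":0,"az":0,"dx":40,"dy":0,"dz":-160,"fingers":45},{"ax":0,"ay":0,"az":0,"dx":40,"dy":0,"dz":-160,"fingers":45}]'
cat > c.py <<'E'
from fit import *
import sys
tag=sys.argv[1]
S={n:snap(n,f'{tag}_{n}.png') for n in('scene','side','wrist')}
p=(BX,BY,np.radians(BA))
box(S,'side',p,f'{tag}2_side.png',(190,100,330,260),4)
box(S,'scene',p,f'{tag}2_scene.png',(180,100,330,260),4)
for t in sys.argv[2:]:
    P={}
    for n in S:
        r=landmark_of(t,n)
        if r: P[n]=r[0]['position']; print(t,n,np.round(P[n],1),round(r[0]['score'],2))
    if 'scene' in P and 'side' in P:
        v,e=tri([S['scene'],S['side']],[P['scene'],P['side']]); print('  tri',np.round(v,4),'loc',np.round(w2b(v),4),'err',round(e,4))
    if len(P)==3:
        v,e=tri([S[k] for k in S],[P[k] for k in S]); print('  tri3',np.round(v,4),'loc',np.round(w2b(v),4),'err',round(e,4))
E
python3 c.py g drawer_pull flap_knob flap_hinge photometer slot_mouth;  python3 -c "
from h import *
delta(b2w([-.05,0,.19]),Rt(BA))"
```

```text
clock: 7.28
tool_pos: [0.4495, -0.1098, 0.2092]
orientation: [179.9, 0.4, 166.8]
force: [-0.2, -0.5, -0.6]
opening: 0.0253
drawer_pull scene [240.  221.5] 0.64
drawer_pull side [284.1 202.9] 0.83
drawer_pull wrist [259.1 226.4] 0.73
  tri [ 0.4956 -0.1246  0.0583] loc [-0.101  -0.0027  0.0583] err 0.0035
  tri3 [ 0.4956 -0.1226  0.0584] loc [-0.1014 -0.0008  0.0584] err 0.0047
flap_knob scene [252.7 182.5] 0.68
flap_knob side [267.4 179.1] 0.58
flap_knob wrist [259.5 319.3] 0.76
  tri [ 0.5513 -0.1302  0.1336] loc [-0.0455  0.0049  0.1336] err 0.002
  tri3 [ 0.5508 -0.1316  0.1334] loc [-0.0457  0.0033  0.1334] err 0.003
flap_hinge scene [278.8 169.6] 0.86
flap_hinge side [238.5 173.4] 0.67
  tri [ 0.6437 -0.1585  0.1265] loc [ 0.051  -0.0012  0.1265] err 0.0022
photometer scene [266.2 217.3] 0.87
photometer side [250.6 210.4] 0.92
photometer wrist [259.  279.1] 0.77
  tri [ 0.601  -0.1446  0.0038] loc [0.0062 0.0025 0.0038] err 0.0026
  tri3 [ 0.5977 -0.1445  0.0026] loc [0.003  0.0018 0.0026] err 0.0084
slot_mouth scene [264.9 188.8] 0.59
slot_mouth side [251.1 190.3] 0.81
slot_mouth wrist [256.  326.5] 0.82
  tri [ 0.6017 -0.1378  0.0862] loc [0.0053 0.0092 0.0862] err 0.0045
  tri3 [ 0.5994 -0.1426  0.0852] loc [0.0042 0.004  0.0852] err 0.0096
d [-100.9   -0.7   16.6] rot [0.  0.  0.3] now [ 0.4477 -0.1101  0.2066] [180.    0.  166.8] loc [-1.509e-01  2.000e-04  2.066e-01]
j [  10.8    0.8  -26.9    0.   -62.3 -114. ] F [1.  1.2 0.9] open 0.0449 t 8.175
```

View pics/g2_side.png

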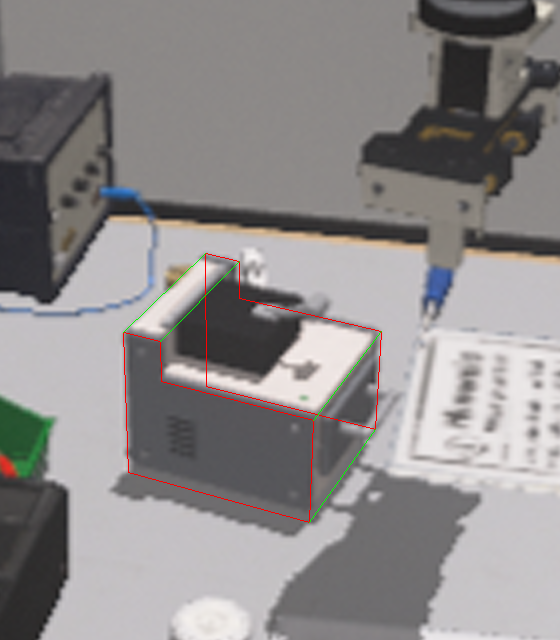

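View pics/g2_scene.png

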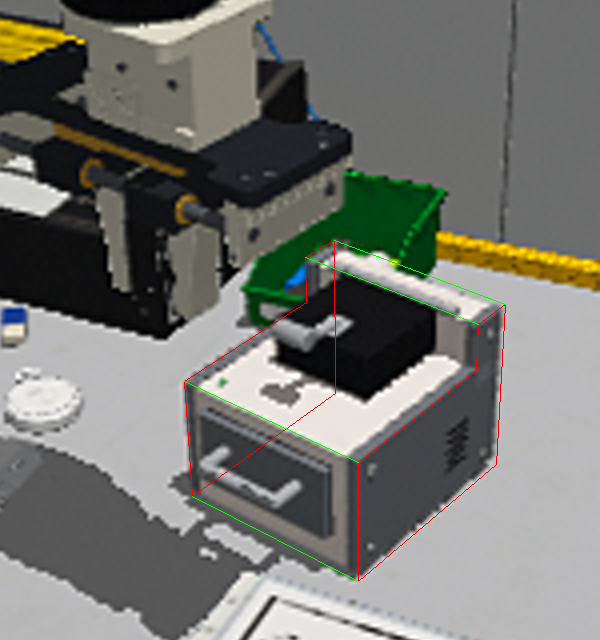

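View pics/g_wrist.png

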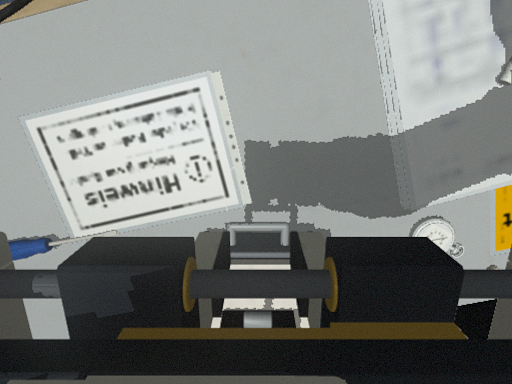

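```bash
python3 -m inch '[{"ax":0,"ay":0,"az":0.3,"dx":-35,"dy":0,"dz":0,"fingers":45},{"ax":0,"ay":0,"az":0.3,"dx":-70,"dy":0,"dz":0,"fingers":45},{"ax":0,"ay":0,"az":0.3,"dx":-104,"dy":0.5,"dz":10,"fingers":45},{"ax":0,"ay":0,"az":0.3,"dx":-104,"dy":0.5,"dz":30,"fingers":45},{"ax":0,"ay":0,"az":0.3,"dx":-104,"dy":0.5,"dz":50,"fingers":45}]'; python3 c.py k flap_knob;  python3 -c "
from h import *
delta(b2w([-.047,0.001,.126]),Rt(BA))"
```

```text
clock: 8.8
tool_pos: [0.5493, -0.1335, 0.1556]
orientation: [-180.0, -0.0, 166.5]
force: [0.1, -0.2, 0.0]
opening: 0.0447
flap_knob scene [255.4 183.2] 0.91
flap_knob side [267.2 174.5] 0.66
flap_knob wrist [260.1 234.1] 0.89
  tri [ 0.5511 -0.1403  0.139 ] loc [-0.0434 -0.0051  0.139 ] err 0.0046
  tri3 [ 0.5497 -0.1364  0.1389] loc [-0.0456 -0.0016  0.1389] err 0.0086
d [ 0.7 -0.3 31.6] rot [0.  0.1 0. ] now [ 0.5496 -0.1334  0.1576] [1.800e+02 1.000e-01 1.665e+02] loc [-0.0464  0.0013  0.1576]
j [   6.2   13.4  -18.9    0.   -57.5 -109.7] F [ 0.4  0.2 -0.3] open 0.0449 t 9.1
```

View pics/k2_side.png

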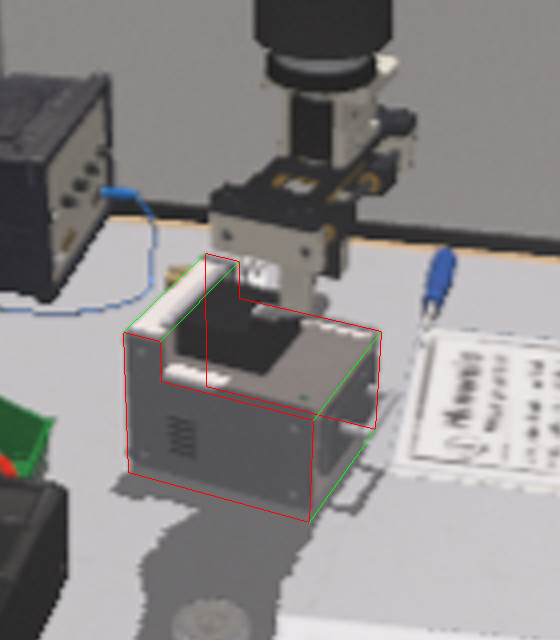

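View pics/k2_scene.png

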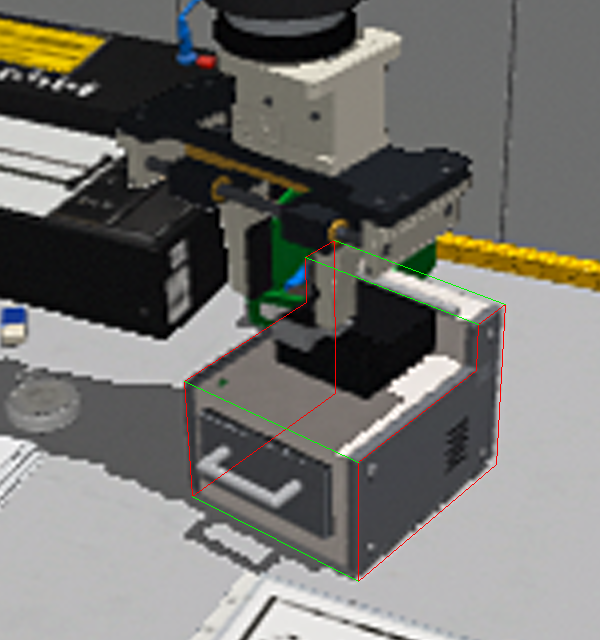

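View pics/k_wrist.png

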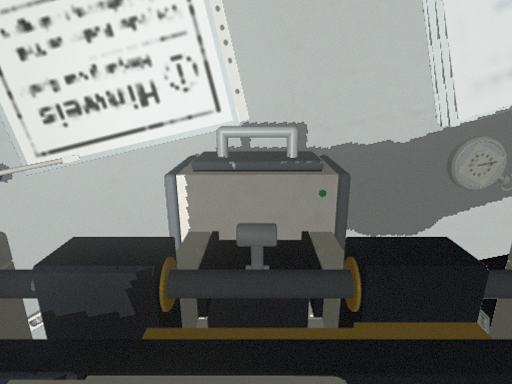

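```bash
python3 -c "
from h import *
s=snapshot('wrist')
for x in(-.052,-.048,-.044): print(x,proj(s,b2w([x,0.001,.138])))
print(proj(s,get_obs()['tool_pos']))
for t,z in(('flap_knob',.138),('drawer_pull',.06)):
  r=landmark_of(t,'wrist'); print(t,r[0],w2b(onz(s,r[0]['position'],z)))
"
```

```text
-0.052 [257.11340251 224.97329923]
-0.048 [257.14018674 231.03106312]
-0.044 [257.16665136 237.01654085]
[257.55217825 247.96037387]
flap_knob {'position': [259.4, 230.7], 'score': 0.97} [-0.04821704  0.00238661  0.138     ]
drawer_pull {'position': [256.6, 130.1], 'score': 0.86} [-0.10172337  0.00022743  0.06      ]
```

```bash
python3 -m inch '[{"ax":0,"ay":0,"az":0,"dx":0.5,"dy":0,"dz":12,"fingers":45},{"ax":0,"ay":0,"az":0,"dx":0.5,"dy":0,"dz":24,"fingers":45},{"ax":0,"ay":0,"az":0,"dx":0.5,"dy":0,"dz":31,"fingers":45},{"ax":0,"ay":0,"az":0,"dx":0.5,"dy":0,"dz":31,"fingers":20},{"ax":0,"ay":0,"az":0,"dx":0.5,"dy":0,"dz":31,"fingers":20},{"ax":0,"ay":0,"az":0,"dx":0.5,"dy":0,"dz":31,"fingers":20}]';  python3 -c "
from h import *
delta(b2w([-.047,0.001,.126]),Rt(BA))"
```

```text
clock: 10.0
tool_pos: [0.5482, -0.1354, 0.1261]
orientation: [-179.8, -0.0, 166.5]
force: [-0.6, -10.2, -1.4]
opening: 0.0233
d [-0.3  2.   0.1] rot [-0.2 -0.   0. ] now [ 0.5482 -0.1354  0.1261] [-179.8   -0.   166.5] loc [-0.0473 -0.001   0.1261]
j [   6.1   15.2  -21.3    0.2  -53.6 -109.7] F [ -0.6 -10.2  -1.4] open 0.0233 t 10.0
```

```bash
python3 -m inch '[{"ax":0,"ay":0,"az":0,"dx":-1.5,"dy":-2,"dz":-10,"fingers":20},{"ax":0,"ay":0,"az":0,"dx":-5,"dy":-2,"dz":-20,"fingers":20},{"ax":0,"ay":0,"az":0,"dx":-9,"dy":-2,"dz":-30,"fingers":20},{"ax":0,"ay":0,"az":0,"dx":-14.1,"dy":-2,"dz":-38.6,"fingers":20},{"ax":0,"ay":0,"az":0,"dx":-20,"dy":-2,"dz":-47,"fingers":20},{"ax":0,"ay":0,"az":0,"dx":-26.9,"dy":-2,"dz":-54.9,"fingers":20}]';  python3 c.py l flap_knob; python3 -c "
from h import *
delta(b2w([-.047,-0.002,.126]),Rt(BA))"
```

```text
clock: 10.75
tool_pos: [0.5739, -0.1416, 0.1807]
orientation: [-180.0, -0.1, 166.5]
force: [-0.8, -3.4, -5.0]
opening: 0.0233
flap_knob scene [260.  159.2] 0.9
flap_knob side [258.6 157.5] 0.57
flap_knob wrist [260.8 252.7] 0.88
  tri [ 0.5774 -0.1407  0.1908] loc [-0.0176  0.0007  0.1908] err 0.0053
  tri3 [ 0.5759 -0.1404  0.1906] loc [-0.0192  0.0007  0.1906] err 0.0062
d [25.9 -1.  54.5] rot [-0. -0. -0.] now [ 0.5737 -0.1416  0.1804] [-180.    -0.   166.5] loc [-0.0211 -0.001   0.1804]
j [   5.1   14.7  -14.     0.   -61.4 -108.6] F [-3.8 -2.7  0.7] open 0.0237 t 11.05
```

View pics/l2_side.png

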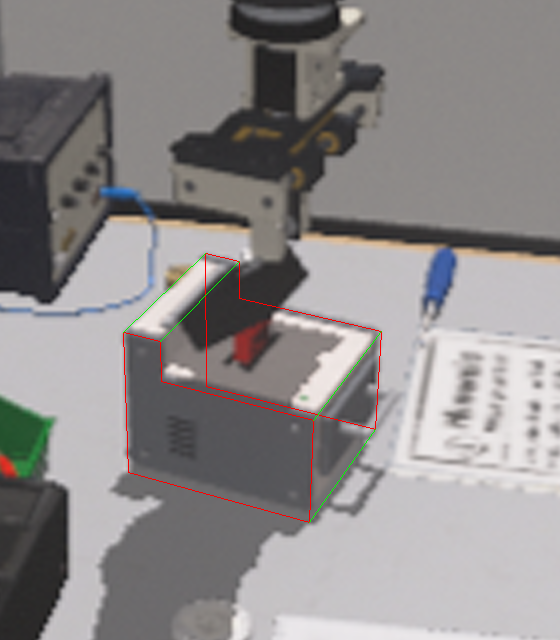

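View pics/l2_scene.png

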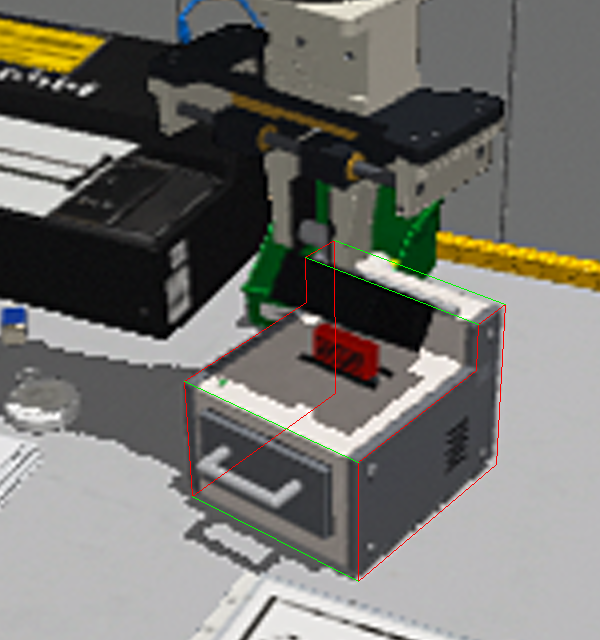

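```bash
python3 -m inch '[{"ax":0,"ay":0,"az":0,"dx":-7.6,"dy":0,"dz":-7,"fingers":20},{"ax":0,"ay":0,"az":0,"dx":-15.9,"dy":0,"dz":-13.3,"fingers":20},{"ax":0,"ay":0,"az":0,"dx":-25,"dy":0,"dz":-18.7,"fingers":20},{"ax":0,"ay":0,"az":0,"dx":-34.2,"dy":0,"dz":-23,"fingers":20},{"ax":0,"ay":0,"az":0,"dx":-44,"dy":0,"dz":-26.3,"fingers":20},{"ax":0,"ay":0,"az":0,"dx":-54.1,"dy":0,"dz":-28.6,"fingers":20},{"ax":0,"ay":0,"az":0,"dx":-64.3,"dy":0,"dz":-29.8,"fingers":20},{"ax":0,"ay":0,"az":0,"dx":-74.7,"dy":0,"dz":-30,"fingers":20}]';  python3 -m inch '[{"ax":0,"ay":0,"az":0,"dx":-10,"dy":0,"dz":1,"fingers":20},{"ax":0,"ay":0,"az":0,"dx":-20.5,"dy":0,"dz":2.9,"fingers":20},{"ax":0,"ay":0,"az":0,"dx":-29,"dy":0,"dz":5,"fingers":20},{"ax":0,"ay":0,"az":0,"dx":-35.2,"dy":0,"dz":7.8,"fingers":20}]'; python3 c.py m flap_knob; python3 -c "
from h import *
delta(b2w([-.047,-0.002,.126]),Rt(BA))"
```

```text
clock: 12.05
tool_pos: [0.6479, -0.1591, 0.211]
orientation: [180.0, 0.1, 166.5]
force: [-4.0, -2.4, 2.0]
opening: 0.0233
clock: 12.55
tool_pos: [0.6825, -0.1674, 0.203]
orientation: [180.0, 0.1, 166.5]
force: [-1.1, -2.5, 5.9]
opening: 0.0234
flap_knob scene [199.3 226.8] 0.68
flap_knob side [223.  145.3] 0.77
flap_knob wrist [260.3 251.3] 0.58
  tri [ 0.5549 -0.0603  0.1512] loc [-0.0583  0.0736  0.1512] err 0.2147
  tri3 [ 0.5997 -0.1097  0.1656] loc [-0.0032  0.036   0.1656] err 0.2549
d [137.8  -1.3  76.8] rot [0.  0.1 0. ] now [ 0.6824 -0.1673  0.2031] [1.800e+02 1.000e-01 1.665e+02] loc [ 0.0906 -0.0007  0.2031]
j [   2.1   23.8    2.6    0.   -68.6 -105.6] F [ 0.6 -3.2  4.6] open 0.0236 t 12.85
```

View pics/m2_side.png

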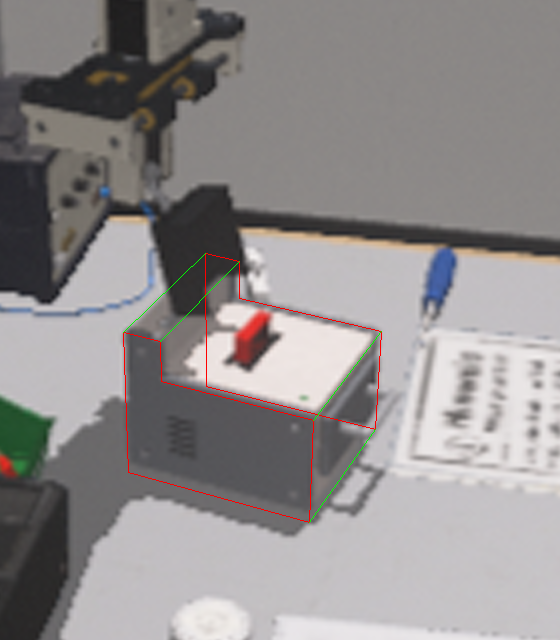

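View pics/m2_scene.png

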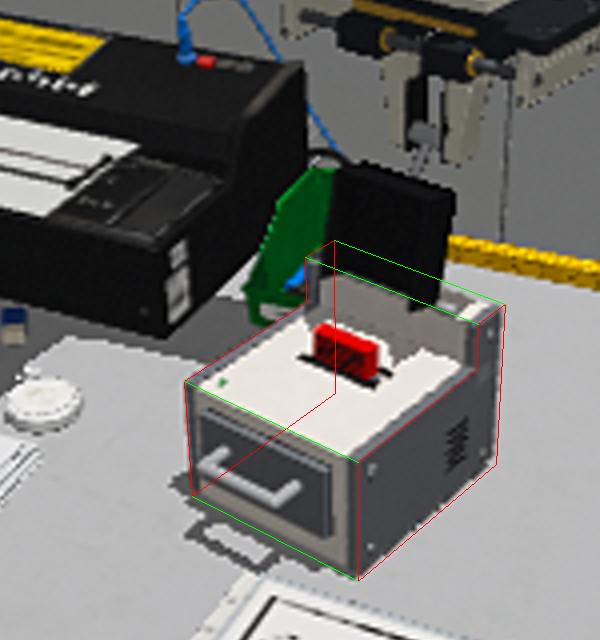

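```bash
python3 -m inch '[{"ax":0,"ay":0,"az":0,"dx":0,"dy":0,"dz":0,"fingers":60},{"ax":0,"ay":0,"az":0,"dx":0,"dy":0,"dz":0,"fingers":60},{"ax":0,"ay":0,"az":0,"dx":0,"dy":0,"dz":-20,"fingers":60},{"ax":0,"ay":0,"az":0,"dx":0,"dy":0,"dz":-60,"fingers":70},{"ax":0,"ay":0,"az":0,"dx":40,"dy":0,"dz":-60,"fingers":70},{"ax":0,"ay":0,"az":0,"dx":80,"dy":0,"dz":-60,"fingers":70},{"ax":0,"ay":0,"az":0,"dx":120,"dy":0,"dz":-60,"fingers":70},{"ax":0,"ay":0,"az":0,"dx":120,"dy":0,"dz":-60,"fingers":70}]'; python3 c.py n slide_grip slot_mouth flap_knob; python3 -c "
from h import *
delta(b2w([0,-0.002,.15]),Rt(BA,20))"
```

```text
clock: 13.85
tool_pos: [0.5625, -0.1383, 0.2633]
orientation: [179.9, 0.0, 166.5]
force: [-0.2, -0.1, 0.3]
opening: 0.0702
slide_grip scene [264.1 187.3] 0.73
slide_grip side [252.1 182.8] 0.62
slide_grip wrist [261.6 205.8] 0.65
  tri [ 0.5955 -0.1429  0.103 ] loc [0.0005 0.0028 0.103 ] err 0.0059
  tri3 [ 0.5952 -0.1427  0.1031] loc [1.000e-04 2.900e-03 1.031e-01] err 0.006
slot_mouth scene [268.6 191. ] 0.81
slot_mouth side [248.5 187.7] 0.97
slot_mouth wrist [256.5 200.2] 0.91
  tri [ 0.6087 -0.148   0.0833] loc [0.0145 0.0009 0.0833] err 0.0029
  tri3 [ 0.6025 -0.1484  0.0836] loc [ 0.0086 -0.0009  0.0836] err 0.0117
flap_knob scene [298.9 148.4] 0.83
flap_knob side [208.9 157.9] 0.61
  tri [ 0.7377 -0.1794  0.1525] loc [0.1472 0.0005 0.1525] err 0.0057
d [-30.5  -1.1 112.4] rot [ -0. -20.  -0.] now [ 0.5646 -0.1392  0.2624] [-180.    -0.   166.5] loc [-0.0305 -0.0008  0.2624]
j [   5.4   10.6   -8.3    0.   -71.2 -108.9] F [ 0.2  0.  -0.7] open 0.0701 t 14.45
```

View pics/n2_side.png

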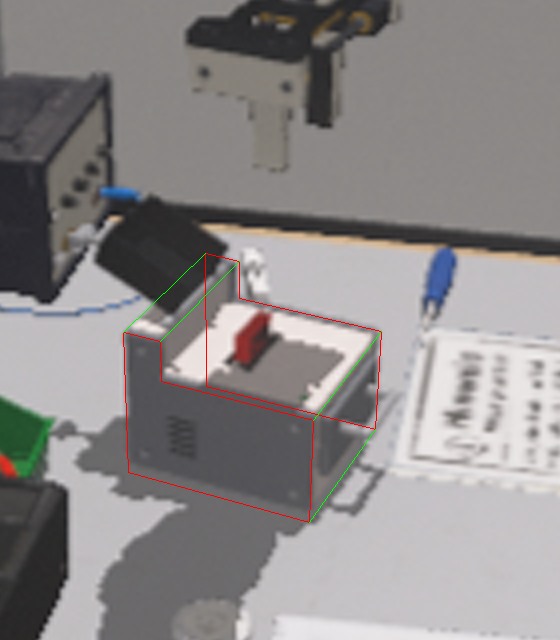

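View pics/n_wrist.png

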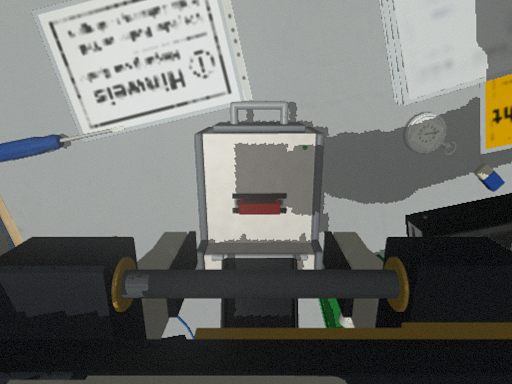

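```bash
python3 -c "
from h import *
s=snapshot('wrist'); i=s['image'].astype(int)
m=((i[...,0]>90)&(i[...,1]<60)&(i[...,2]<60)); m[:150]=0;m[240:]=0;m[:,:200]=0;m[:,320:]=0
ys,xs=np.nonzero(m);print(xs.min(),xs.max(),ys.min(),ys.max())
yb=ys.max()+.5; 
for x in(xs.min()-.5,xs.max()+.5): print(w2b(onz(s,(x,yb),.112)))
for x in(xs.min()-.5,xs.max()+.5): print('front bottom',w2b(onz(s,(x,ys.min()-.5),.09)), 'as top', w2b(onz(s,(x,ys.min()-.5),.112)))
c=i[190:225,225:295].astype(np.uint8); cv2.imwrite('pics/o.png',cv2.resize(c[...,::-1],None,fx=10,fy=10,interpolation=0))
"
```

```text
239 280 200 213
[ 0.00446002 -0.02179748  0.112     ]
[0.00456016 0.0221193  0.112     ]
front bottom [-0.00389852 -0.02303304  0.09      ] as top [-0.01089959 -0.02146661  0.112     ]
front bottom [-0.00379384  0.02338062  0.09      ] as top [-0.01080187  0.0218602   0.112     ]
```

View pics/o.png

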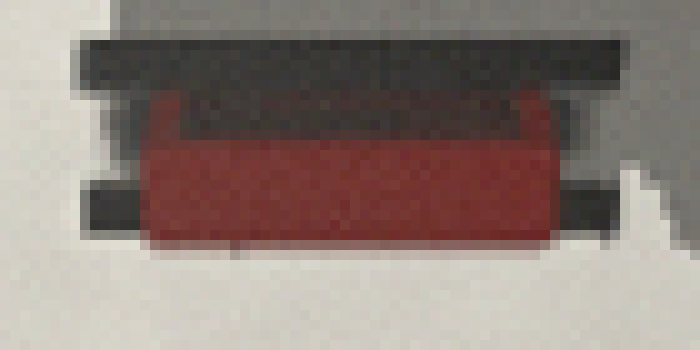

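```bash
python3 -c "
from h import *
delta(b2w([0.003,0,.15]),Rt(BA,20))"; python3 -m inch '[{"ax":0,"ay":-5,"az":0,"dx":-6,"dy":0,"dz":22,"fingers":70},{"ax":0,"ay":-10,"az":0,"dx":-12,"dy":0,"dz":45,"fingers":70},{"ax":0,"ay":-15,"az":0,"dx":-22,"dy":0.5,"dz":70,"fingers":70},{"ax":0,"ay":-20,"az":0,"dx":-33.5,"dy":0.8,"dz":95,"fingers":70},{"ax":0,"ay":-20,"az":0,"dx":-33.5,"dy":0.8,"dz":112,"fingers":70},{"ax":0,"ay":-20,"az":0,"dx":-33.5,"dy":0.8,"dz":112,"fingers":70}]'; python3 c.py q slide_grip; python3 -c "
from h import *
delta(b2w([0.003,0,.098]),Rt(BA,20))"
```

```text
d [-33.6   0.8 112.4] rot [ -0. -20.  -0.] now [ 0.5645 -0.1392  0.2625] [-180.    -0.   166.5] loc [-0.0306 -0.0008  0.2625]
j [   5.4   10.6   -8.3   -0.   -71.2 -108.9] F [ 0.2 -0.8  1.4] open 0.07 t 14.5
clock: 15.25
tool_pos: [0.5961, -0.1463, 0.1495]
orientation: [-179.9, 19.9, 166.5]
force: [0.4, 0.2, 0.2]
opening: 0.07
slide_grip scene [264.6 186.3] 0.54
slide_grip side [252.1 183.5] 0.41
slide_grip wrist [259.1 191.8] 0.95
  tri [ 0.5967 -0.1423  0.1029] loc [0.0015 0.0036 0.1029] err 0.0028
  tri3 [ 0.5963 -0.1436  0.1028] loc [0.0014 0.0023 0.1028] err 0.0034
d [19.  -0.3 50.2] rot [ 0.   0.1 -0. ] now [ 0.5979 -0.1461  0.1517] [180.   20.1 166.5] loc [0.0036 0.0002 0.1517]
j [   8.5    7.9  -36.8   16.1  -27.5 -125.1] F [-0.5  0.3 -0.5] open 0.0697 t 15.55
```

View pics/q2_side.png

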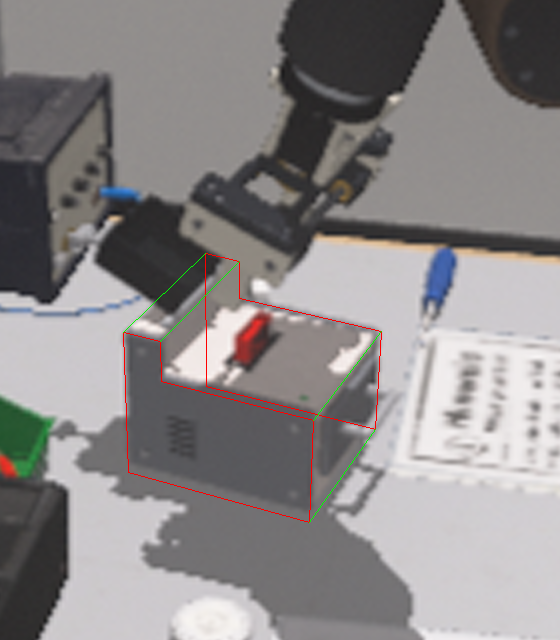

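View pics/q_wrist.png

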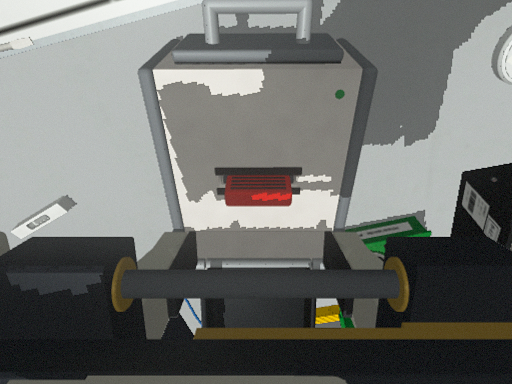

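```bash
python3 -m inch '[{"ax":0,"ay":0,"az":0,"dx":6,"dy":0,"dz":17,"fingers":70},{"ax":0,"ay":0,"az":0,"dx":12,"dy":0,"dz":34,"fingers":70},{"ax":0,"ay":0,"az":0,"dx":18,"dy":0,"dz":50.2,"fingers":70},{"ax":0,"ay":0,"az":0,"dx":18,"dy":0,"dz":50.2,"fingers":40},{"ax":0,"ay":0,"az":0,"dx":18,"dy":0,"dz":50.2,"fingers":40},{"ax":0,"ay":0,"az":0,"dx":18,"dy":0,"dz":50.2,"fingers":40}]'; python3 c.py r; python3 -c "
from h import *
delta(b2w([0.003,0,.098]),Rt(BA,20))"
```

```text
clock: 16.3
tool_pos: [0.5982, -0.1461, 0.0985]
orientation: [180.0, 20.1, 166.5]
force: [-0.2, -0.8, 1.5]
opening: 0.0452
d [ 0.9 -0.3  0.1] rot [0.  0.1 0. ] now [ 0.5981 -0.1461  0.0984] [180.   20.1 166.5] loc [0.0038 0.0003 0.0984]
j [   7.4   11.8  -43.    23.6  -17.8 -132.3] F [-1.7 -0.5  4.3] open 0.0435 t 16.45
```

View pics/r2_scene.png

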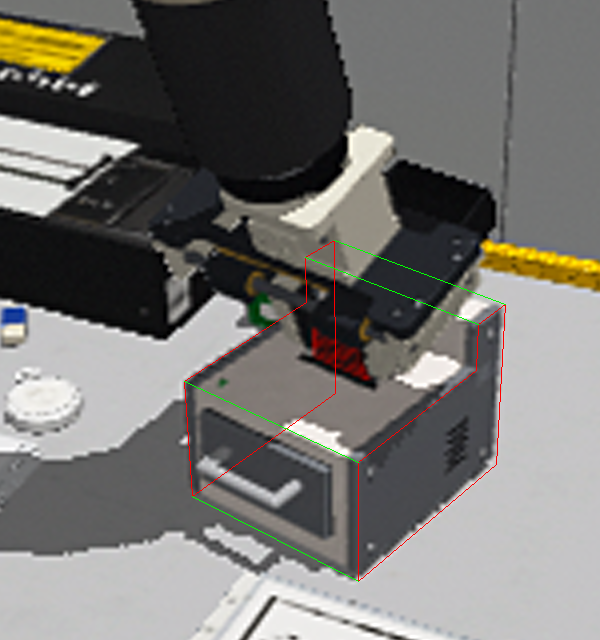

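View pics/r2_side.png

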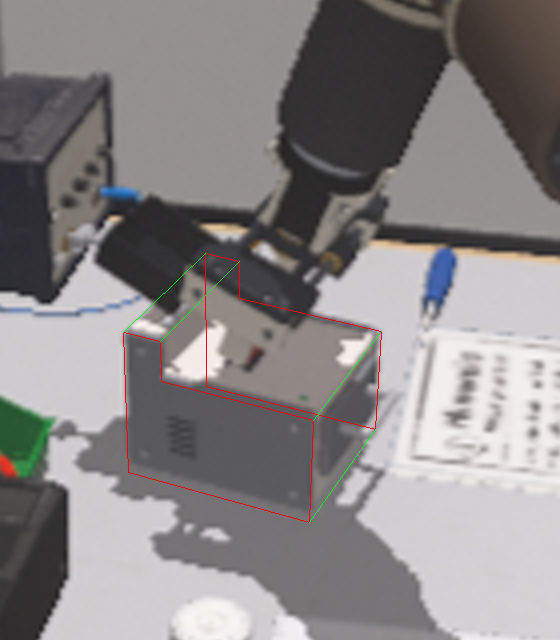

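```bash
python3 -m inch '[{"ax":0,"ay":0,"az":0,"dx":0,"dy":0,"dz":0,"fingers":40},{"ax":0,"ay":0,"az":0,"dx":-1.7,"dy":0,"dz":-4.7,"fingers":40},{"ax":0,"ay":0,"az":0,"dx":-3.4,"dy":0,"dz":-9.4,"fingers":40},{"ax":0,"ay":0,"az":0,"dx":-6.8,"dy":0,"dz":-18.8,"fingers":40},{"ax":0,"ay":0,"az":0,"dx":-10.3,"dy":0,"dz":-28.2,"fingers":40}]'; python3 c.py s slide_tip slide_grip; python3 -c "
from h import *
delta(b2w([0.0038,0,.2574]),Rt(BA,20))"
```

```text
clock: 17.08
tool_pos: [0.5975, -0.1461, 0.1281]
orientation: [180.0, 20.0, 166.5]
force: [-0.2, -0.2, -0.9]
opening: 0.0437
slide_tip scene [267.9 201.1] 0.66
slide_grip scene [265.9 177. ] 0.56
slide_grip side [296.6 175.8] 0.61
slide_grip wrist [261.3 247.6] 0.74
  tri [ 0.4903 -0.1713  0.1611] loc [-0.0952 -0.0493  0.1611] err 0.049
  tri3 [ 0.5079 -0.1478  0.1736] loc [-0.0836 -0.0224  0.1736] err 0.0702
d [-4.540e+01  1.000e-01 -1.223e+02] rot [-0. -0.  0.] now [ 0.5972 -0.1463  0.1269] [-180.    20.   166.5] loc [ 2.900e-03 -1.000e-04  1.269e-01]
j [   8.2    9.6  -39.4   18.5  -23.5 -127.5] F [ 0.3  0.7 -0.3] open 0.0434 t 17.525
```

View pics/s2_side.png

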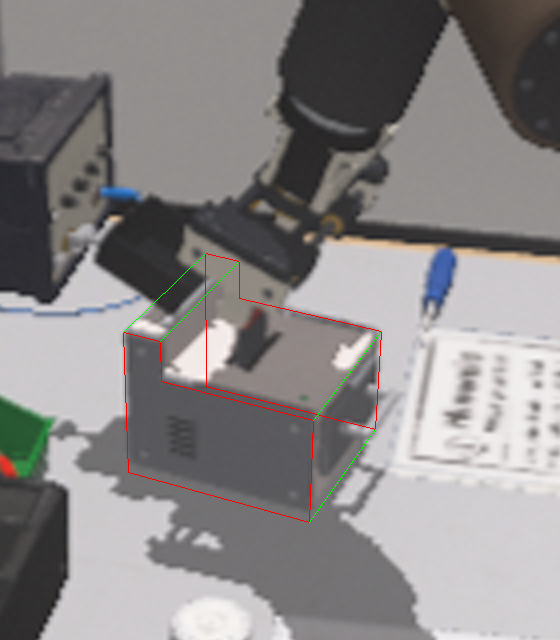

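View pics/s2_scene.png

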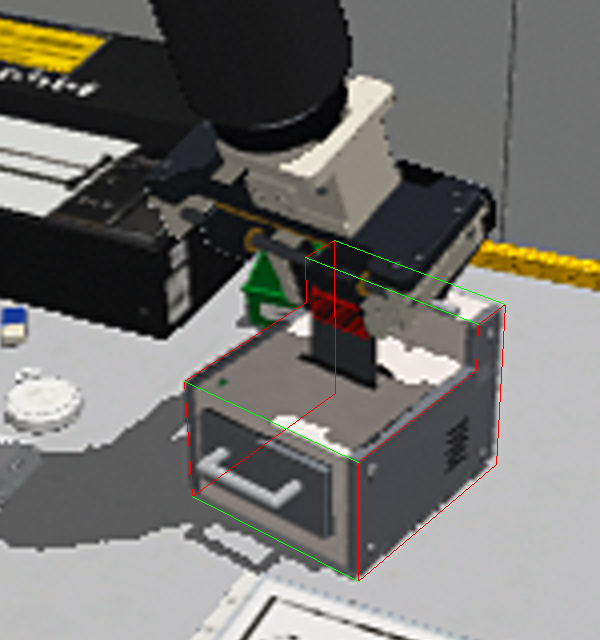

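```bash
python3 -m inch '[{"ax":0,"ay":0,"az":0,"dx":-5,"dy":0,"dz":-11,"fingers":40},{"ax":0,"ay":0,"az":0,"dx":-8.5,"dy":0,"dz":-22,"fingers":40},{"ax":0,"ay":0,"az":0,"dx":-12.5,"dy":0,"dz":-33,"fingers":40},{"ax":0,"ay":0,"az":0,"dx":-16.5,"dy":0,"dz":-44,"fingers":40},{"ax":0,"ay":0,"az":0,"dx":-21,"dy":0,"dz":-56,"fingers":40},{"ax":0,"ay":0,"az":0,"dx":-29,"dy":0,"dz":-78,"fingers":40},{"ax":0,"ay":0,"az":0,"dx":-37,"dy":0,"dz":-100,"fingers":40},{"ax":0,"ay":0,"az":0,"dx":-45,"dy":0,"dz":-122,"fingers":40}]'; python3 c.py t slide_tip slide_grip; python3 -c "
from h import *
o=get_obs(); P=np.array(o['tool_pos']); P[2]=.2574
delta(P,Rt(0,20))"
```

```text
clock: 18.52
tool_pos: [0.5978, -0.1463, 0.2588]
orientation: [180.0, 20.0, 166.5]
force: [0.9, 0.6, -0.6]
opening: 0.0431
slide_tip scene [266.5 219.2] 0.74
slide_tip side [250.7 157.9] 0.74
slide_tip wrist [258.6 174.5] 0.56
  tri [ 0.5697 -0.1949  0.1074] loc [-0.0125 -0.0538  0.1074] err 0.0956
  tri3 [ 0.5939 -0.1737  0.1163] loc [ 0.0061 -0.0275  0.1163] err 0.1137
slide_grip scene [264.3 127.7] 0.57
slide_grip side [254.3 143.2] 0.68
slide_grip wrist [258.4 245.8] 0.75
  tri [ 0.5963 -0.1362  0.249 ] loc [-0.0003  0.0095  0.249 ] err 0.0139
  tri3 [ 0.5982 -0.1408  0.2514] loc [0.0026 0.0054 0.2514] err 0.018
d [-0.3 -0.  -0.9] rot [ -4.6  -0.1 -12.7] now [ 0.5975 -0.1464  0.2565] [-180.    19.9  166.5] loc [ 3.300e-03 -1.000e-04  2.565e-01]
j [   9.     2.2  -26.1   10.9  -43.7 -119.2] F [-0.1 -0.6 -1.1] open 0.0437 t 18.975
```

View pics/t2_side.png

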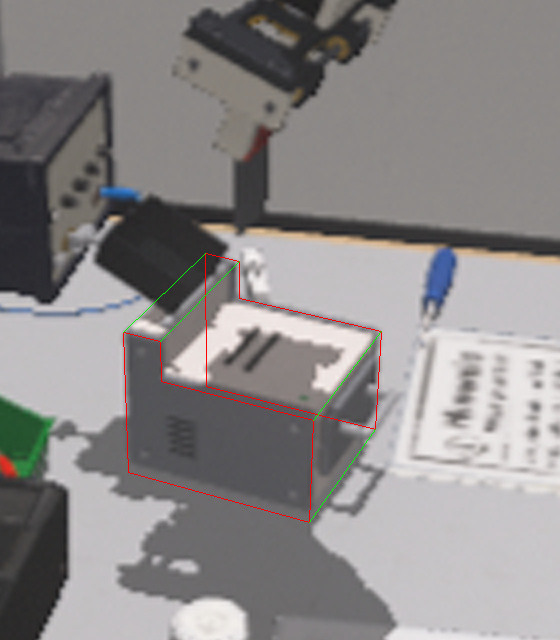

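View pics/t2_scene.png

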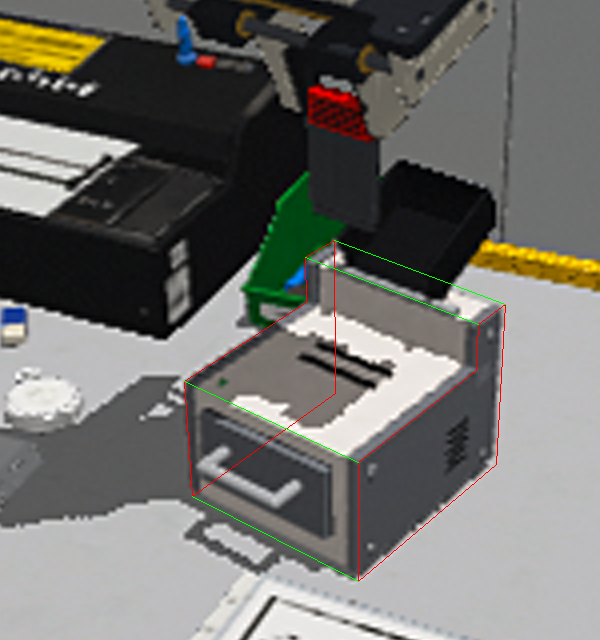

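```bash
python3 -m inch '[{"ax":-1.1,"ay":0,"az":-3.2,"dx":0,"dy":0,"dz":0,"fingers":40},{"ax":-2.3,"ay":0,"az":-6.4,"dx":0,"dy":0,"dz":-0.4,"fingers":40},{"ax":-3.5,"ay":-0.1,"az":-9.6,"dx":0,"dy":0,"dz":-0.9,"fingers":40},{"ax":-4.6,"ay":-0.1,"az":-12.7,"dx":-0.3,"dy":0,"dz":-0.9,"fingers":40},{"ax":-4.6,"ay":-0.1,"az":-12.7,"dx":-0.3,"dy":0,"dz":-0.9,"fingers":40},{"ax":-4.6,"ay":-0.1,"az":-12.7,"dx":-0.3,"dy":0,"dz":-0.9,"fingers":40}]'; python3 c.py u slide_tip slide_grip
python3 - <<'E'
from h import *
o=get_obs(); P=np.array(o['tool_pos']); P[2]=.2574
delta(P,Rt(0,20))
for n in('scene','side','wrist'):
    i=cv2.imread(f'pics/u_{n}.png')
    s=snapshot(n)
    # predicted slide box: center xy, tip .19
    cx,cy=0.5955,-.1464
    i=cv2.resize(i,None,fx=3,fy=3,interpolation=cv2.INTER_CUBIC)
    def q(x,y,z): return tuple(int(3*(v+.5)) for v in proj(s,[cx+x,cy+y,z]))
    for x in(-.0025,.0025):
        pts=[q(x,-.025,.19),q(x,.025,.19),q(x,.025,.249),q(x,-.025,.249)]
        cv2.polylines(i,[np.array(pts)],True,(0,255,255),1)
    u,v=q(0,0,.22); i=i[max(0,v-180):v+180,max(0,u-220):u+220]
    cv2.imwrite(f'pics/u3_{n}.png',i)
E
```

```text
clock: 19.73
tool_pos: [0.5978, -0.1464, 0.2579]
orientation: [-180.0, 20.1, 179.9]
force: [-1.0, 0.2, -0.3]
opening: 0.0435
slide_tip scene [267.3 158. ] 0.83
slide_tip side [251.1 158.3] 0.52
slide_tip wrist [260.5 176.3] 0.79
  tri [ 0.6012 -0.1481  0.1829] loc [ 0.0072 -0.0009  0.1829] err 0.0039
  tri3 [ 0.601  -0.1464  0.183 ] loc [0.0067 0.0007 0.183 ] err 0.0047
slide_grip scene [265.4 126.7] 0.68
slide_grip side [252.9 132.3] 0.55
slide_grip wrist [260.9 247.7] 0.74
  tri [ 0.5964 -0.1455  0.2655] loc [0.0019 0.0004 0.2655] err 0.004
  tri3 [ 0.5952 -0.1452  0.2646] loc [0.0007 0.0005 0.2646] err 0.0053
d [0.3 0.  0.9] rot [-0.   0.1  0. ] now [ 0.5979 -0.1463  0.2583] [-180.    20.1 -180. ] loc [3.600e-03 1.000e-04 2.583e-01]
j [  5.7   2.6 -22.3   2.8 -45.2 -97.3] F [ 0.8 -0.6 -0.4] open 0.0437 t 20.175
```

View pics/u3_side.png

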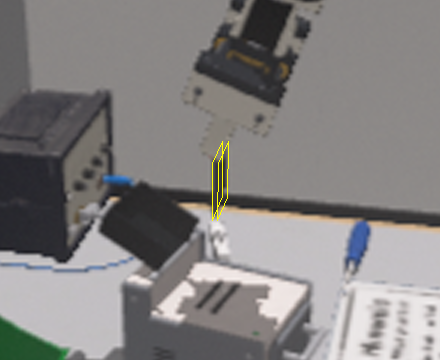

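View pics/u3_scene.png

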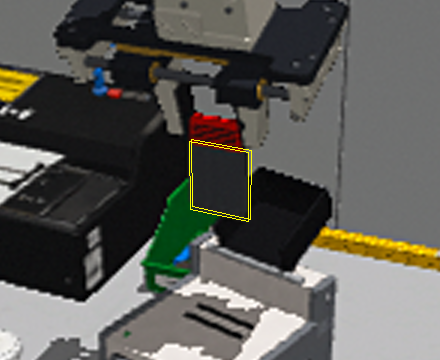

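View pics/u3_wrist.png

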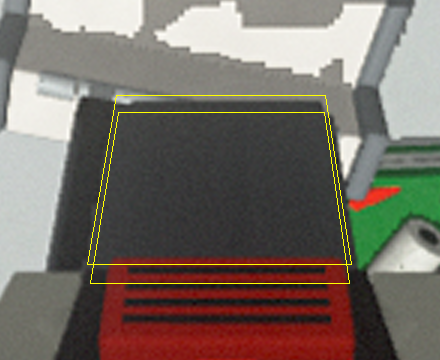

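View pics/u_scene.png

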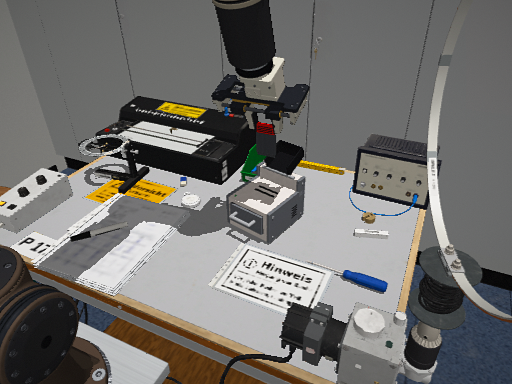

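Run:
```python
from h import *
S={n:snap(n,f'v_{n}.png') for n in('scene','side','wrist')}
g=np.array([0.5955,-.1463,.260]); 
for n,k,w in(('side',8,45),('wrist',4,90),('scene',8,45)):
    s=S[n]; c=proj(s,[0.5955,-.1463,.22]); u0,v0=int(c[0]-w),max(0,int(c[1]-w))
    i=cv2.cvtColor(s['image'],cv2.COLOR_RGB2BGR)[v0:v0+2*w,u0:u0+2*w]
    cv2.imwrite(f'pics/v3_{n}.png',cv2.resize(i,None,fx=k//1 if n!='wrist' else 3,fy=k if n!='wrist' else 3,interpolation=cv2.INTER_CUBIC)[:590])
    print(n,u0,v0)
    for t in(-4,0,4):
        R=Ro.from_euler('y',t,degrees=True)
        print(t,[np.round(proj(s,g+R.apply(p))-[u0,v0],1).tolist() for p in([-.006,-.022,-.011],[-.006,.022,-.011],[-.0025,-.025,-.07],[-.0025,.025,-.07],[.0025,-.025,-.07],[.0025,.025,-.07])])
```

```text
side 208 102
-4 [[48.9, 33.7], [46.0, 40.1], [46.2, 51.5], [42.9, 59.3], [44.6, 51.2], [41.2, 59.0]]
0 [[49.2, 33.6], [46.3, 40.0], [47.9, 51.7], [44.6, 59.4], [46.2, 51.5], [42.9, 59.3]]
4 [[49.4, 33.5], [46.6, 39.9], [49.5, 51.7], [46.3, 59.5], [47.8, 51.7], [44.6, 59.4]]
wrist 167 111
-4 [[51.7, 114.1], [129.5, 113.9], [56.8, 67.3], [125.4, 67.2], [57.2, 73.2], [125.0, 73.1]]
0 [[51.5, 113.5], [129.7, 113.4], [56.3, 61.6], [125.8, 61.5], [56.8, 67.4], [125.4, 67.3]]
4 [[51.3, 113.0], [129.9, 112.9], [55.8, 56.1], [126.2, 56.0], [56.3, 61.8], [125.8, 61.7]]
scene 221 98
-4 [[53.1, 37.1], [35.5, 33.8], [55.3, 58.9], [36.1, 54.8], [56.1, 57.8], [37.0, 53.8]]
0 [[52.9, 37.1], [35.3, 33.8], [54.5, 59.8], [35.2, 55.7], [55.3, 58.8], [36.1, 54.8]]
4 [[52.8, 37.1], [35.2, 33.8], [53.7, 60.5], [34.3, 56.5], [54.5, 59.7], [35.2, 55.7]]
```

View pics/v3_side.png

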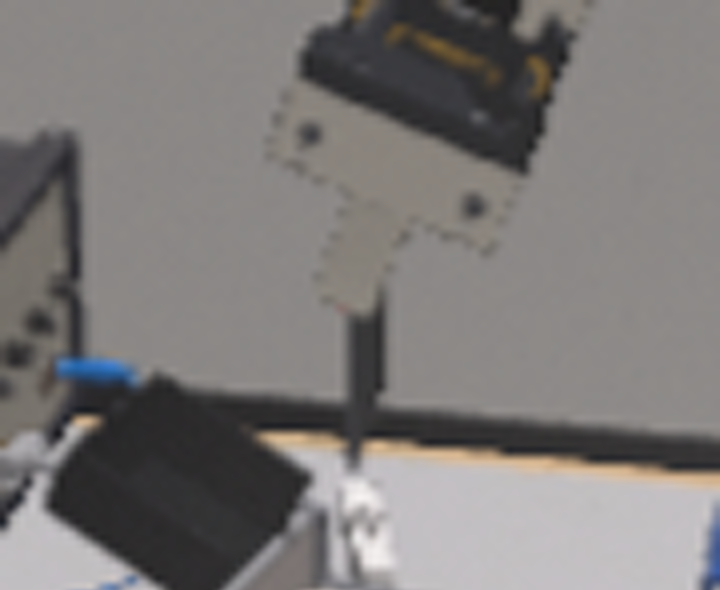

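View pics/v3_wrist.png

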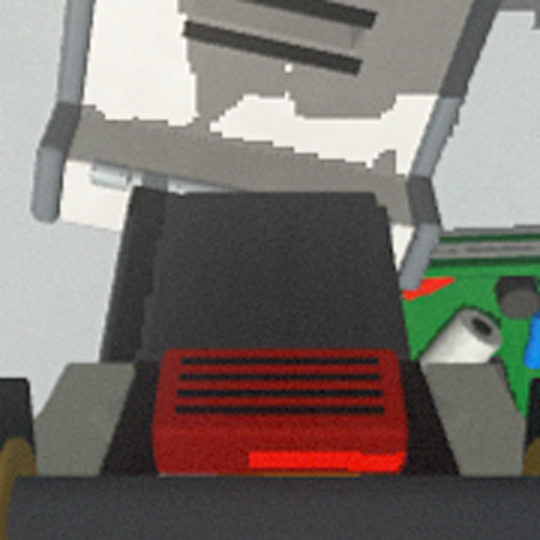

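```bash
python3 -m inch '[{"ax":0,"ay":0,"az":0,"dx":0,"dy":0,"dz":0.5,"fingers":40},{"ax":0,"ay":0,"az":0,"dx":0,"dy":0,"dz":0.5,"fingers":40},{"ax":0,"ay":0,"az":0,"dx":0,"dy":0,"dz":0.5,"fingers":40},{"ax":0,"ay":0,"az":0,"dx":0,"dy":0,"dz":0.5,"fingers":40}]'; python3 c.py w drawer_pull flap_knob; python3 -c "
from h import *
o=get_obs(); print(o['tool_pos'],o['orientation'],o['qvel'],o['opening'],o['clock'])"
```

```text
clock: 20.98
tool_pos: [0.5981, -0.1463, 0.2579]
orientation: [-180.0, 20.1, -180.0]
force: [-0.1, -0.6, -0.6]
opening: 0.0436
drawer_pull scene [239.  222.3] 0.8
drawer_pull side [284.9 202.2] 0.53
  tri [ 0.4923 -0.1247  0.0598] loc [-0.1042 -0.0036  0.0598] err 0.0057
flap_knob scene [299.7 149.5] 0.61
flap_knob side [208. 159.] 0.88
  tri [ 0.7411 -0.1806  0.1478] loc [1.508e-01 1.000e-04 1.478e-01] err 0.0057
[ 0.59812935 -0.14635821  0.25786892] [-179.96524734   20.09673331 -179.98142266] [-0.00825216  0.01017827  0.05748447  0.00677383  0.06708002  0.02816348] 0.0437823689423779 21.425
```

View pics/w2_scene.png

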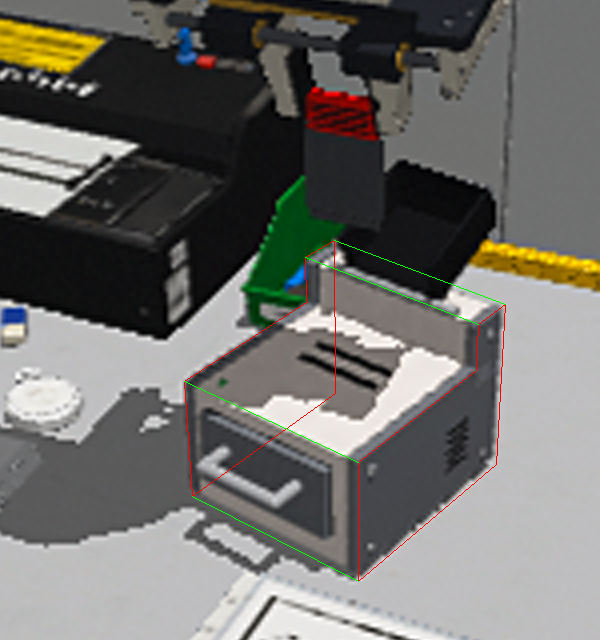

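The picture shows the drawer shut (handle near 250,480), the flap folded back (near 430,230), and the slide upright in the gripper (near 345,160). The arm is still, so I'm handing in.

```bash
python3 -c "
from plant import *
print(close_job())"
```

```text
the job is handed in; nothing more can be done
None
```

The job is handed in at about 21.5 s of the 54 s allowed, and no verdict was reported.

**What I did, in order**
- I pushed the sample drawer to its stop. The force rose to about 25–30 N there, and the handle ended about 104 mm ahead of the box centre.
- I lifted the flap by its knob past its balance point and let it fall back to its stop.
- I gripped the dark slide's red head, drew it straight up out of the slot and turned it 13.5° to face the table's front edge.

**Last checks**
- **Drawer:** it still looks shut, with the handle where I left it.
- **Flap:** it is folded back. The knob was found within about 5 mm of where the stop should put it.
- **Slide:** it is held with the jaws at 43.8 mm on the 44 mm head, and the arm is still. Its face is parallel to the front edge to within the fit of the box's angle. The blade's lower end is about 100 mm above the deck, worked out from the arm's motion.
- **Other things on the table:** I saw none disturbed, but I did not measure each one.

**Disagreements**
- The network's points for the slide's head and lower end suggested a lean of about 5 mm over its length. The image edges put it upright to about 1°, so I trusted those and made no correction.
- The network also put the lower end at about 183 mm above the table, against about 190 mm from the arm's motion.

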